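Brace the wash menu board

ROBOT

A 6-joint arm with a two-finger parallel gripper is mounted at the origin on the work surface. World frame = base frame: x ahead of the robot, y to its left, z up, the work surface at z = 0. Lengths are in m, angles in rad, forces in N, time in s.
With the tool pointing down it reaches from about 0.3 to 0.875 m from the base axis. Payload 6.4 kg.
Tool frame: the origin (TCP) lies midway between the tips of the shut fingers; the grasp point (between the pads) lies 19 mm behind it; z points along the fingers, y is the line along which they close (so a half turn about z gives the same grasp; the last joint's range is limited). The gripper opens to 85 mm and grips with 20 to 120 N. Pads are 22 mm wide; open, the fingers measure 114 mm over their backs; the gripper's body (76 mm by 85 mm) begins 54 mm behind the grasp point. The pads swing forward as they close: fully open they stand 13 mm farther back than shut.
Start: joints at [-1.335, 0.181, 1.607, -0, 1.354, -0.206], TCP at [0.246, -0.52, 0.191] pointing down, gripper open.
Joint ranges: [-2.99, 2.99], [-0.89, 2.07], [0.3, 2.58], [-1.14, 4.28], [0, 2.63], [-3.12, 3.12]. Speed limits (rad/s): [2.57, 2.57, 3.01, 3.14, 3.14, 3.14].

INTERFACE

Orientations are given as a unit quaternion [w, x, y, z].
In Python, from bench import status, camera, ctrl gives the robot as it stands. The module is installed in compiled form; this text tells all that it offers.
- The arm moves only by the shell command python3 -m handwheel 'ROWS'. ROWS is JSON, a list that holds one entry, the list of rows, each a list of 7 numbers: the opening, from -1 (shut) to 1 (fully open), then the shift along the tool's x, y, z in cm, then the turn, a rotation vector about the tool's x, y, z in degrees. A call has 1 to 10 rows; each row is the pose to reach, as a shift and turn from the pose commanded when the call began, along the tool's axes at that moment; what a row does not reach only later rows make up. A row lasts 1/8 s, in which the tool goes at most 62.5 mm and 10.7 degrees, less where a joint would pass 70% of its speed; a pose out of reach is approached as far as the arm can. A call with a gripper value outside its range is refused whole. The fingers move at their own pace and stop on an object; the grip force is fixed at half the most. Time passes only in rows, so rows that repeat a pose let the fingers close. It gives the time, the measured TCP pose, the force, the opening and the grip force at its end, in the units of the state.
- status.get_obs(): the state, without advancing time (a new reading comes with each control period).
- camera(name): name is "scene" or "top"; returns a dict with "frame" (400x640x3 uint8, blue, green, red), "depth" (400x640 float32, m along the optical axis (not along the pixel's ray), 0 where there is no reading), "fx", "fy", "cx", "cy" (pixels), "extrinsics" (4x4, takes a point from camera to world coordinates). Camera axes: x right, y down, z forward; pixel columns grow to the right and rows downward; lengths in m; the calibration is good to about 2 mm. A picture is of the moment at which its call begins.
- ctrl.hand_in(): hands the job in; it is judged then, once.
The state is a dict: "time_s": time; "q": joint angles; "dq": joint speeds; "joint_efforts": joint torques, N m; "eef_pos": TCP position; "eef_rot": TCP orientation; "wrist_force": force on the tool from outside, world axes, zero at the start; "torque": the same for the moment, N m; "opening": opening from 0.0 (shut) to 1.0 (fully open); "grasp_force": force on a finger pad.
Only numpy, scipy, OpenCV 4.12 (cv2) and the standard library are available. Lean on these libraries where they do the work, as an engineer would, in place of code of your own. Each camera call takes 0.05 s, during which the arm holds its last target. There are 200 camera calls.

TASK

Two menu boards stand on the car wash counter, each with a folding gate leg on its back. Swing out the leg of the wide, low board by pushing it until it meets its stop, square to the board, and leave it standing there; leave the leg of the tall, narrow board as it is.

Things in the scene. Friction and masses are not known exactly. Their poses are not given: they have to be found in the camera images.
- wide_board: The wide, low menu board, fixed to the counter: an upright wooden panel 180 mm wide (its x axis), 12 mm thick (y) and 100 mm high (z), on a thin steel foot 8 mm high and 50 mm deep. Origin at the middle of the panel's thickness and width, at counter height. Its white front with blue bars looks along its own -y; the back, with the leg, looks along +y.
- wide_leg (a joint): Hinge of the wide board's prop leg, rad: 0 folded flat along the back of the board, 1.571 (90 degrees) at its stop, standing straight out from the back. The hinge axis is vertical, at x = -10 mm, y = +14 mm in the board's frame; seen from above the leg opens counter-clockwise, its free end going from the board's +x direction round to +y. It starts 0 to 0.3 rad open, turns with light friction (under 1 N at the free end) and stays where it is left.
- wide_tab (a point): Centre of the free end of the wide board's leg, 125 mm from the hinge axis and 55 mm above the counter. The leg is a light-wood open gate 10 mm thick, 150 mm long from the hinge axis, from 10 to 100 mm above the counter; its outer 50 mm is a solid upright plank that, folded, sticks out 50 mm past the +x edge of the board, so it can be pushed from the front side of the board, beside that edge. Site axes: x along the leg away from the hinge, y the way it opens.
- narrow_tab (a point): Centre of the free end of the like leg of the other, tall and narrow board (110 mm wide, 160 mm high, its leg 115 mm long, up to 140 mm above the counter); that leg is to be left alone. The point is 90 mm from its hinge axis and 75 mm above the counter.
Things that resemble listed ones, but are neither listed nor needed, are in the scene too. What is shaped like the wide_board but turquoise is not meant.

How it is judged:
At the end, for the whole second after the job is handed in: The wide board's leg stands out within 10 degrees of its 90 degree stop (joint above 1.39 rad) and is at rest; the free end of the narrow board's leg is within 20 mm of where it began (value of joint wide_leg above 1.39 rad and velocity of joint wide_leg between -0.05 and 0.05 rad/s and distance of narrow_tab from where it was at the start of the episode below 0.02 m); the robot touches nothing.
It fails at once if the narrow board's leg was moved more than 20 mm (distance of narrow_tab from where it was at the start of the episode above 0.02 m).
It also fails if it takes over 35 s, if anything falls off the work surface, if the arm or the gripper's body presses on something with over 40 N, if the wrist force passes 120 N, or if a joint passes its speed limit or range.

## Working session

There is one attempt and no reset: what is moved stays moved. The work goes in short steps, Python scripts to look and compute and a shell command to move; the robot and the scene stay as the last step left them, time stands still between calls to the robot, and variables do not carry over. Pictures are saved under pics/ and viewed, at most 10 in all, crops included, and the job is handed in when it is done.

```bash
mkdir -p pics; python3 - <<'E'
from bench import status,camera
import cv2,numpy as np,pickle
o=status.get_obs();print(o['time_s'],o['eef_pos'],o['eef_rot'])
for n in("scene","top"):
    c=camera(n);cv2.imwrite(f"pics/{n}0.png",c["frame"]);pickle.dump(c,open(n+".pkl","wb"))
    print(n,c["fx"],c["cx"],c["cy"],np.round(c["extrinsics"],3).tolist())
E
```

```text
0.0 [ 0.24571895 -0.51915381  0.19048096] [-8.95662843e-04  9.75697782e-01  2.19118769e-01  7.41191418e-07]
scene 471.27616805381854 323.4006490604919 200.94176002414912 [[-0.104, 0.623, -0.775, 1.199], [0.994, 0.049, -0.094, 0.085], [-0.02, -0.781, -0.625, 0.661], [0.0, 0.0, 0.0, 1.0]]
top 492.7323841406463 326.5258645567762 198.27673005292831 [[-0.021, -0.999, 0.046, 0.405], [-1.0, 0.021, 0.011, -0.014], [-0.012, -0.045, -0.999, 1.079], [0.0, 0.0, 0.0, 1.0]]
```

View pics/scene0.png

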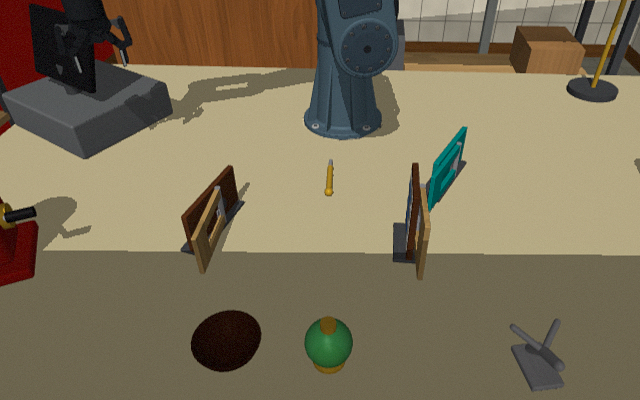

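View pics/top0.png

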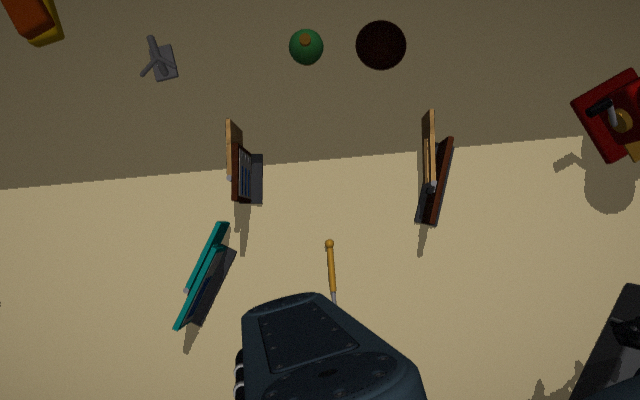

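Top view: the candidates are the brown board at (437,180), the brown board at (243,165) and the turquoise one at (205,275). In the scene view they are at (212,215), (415,215) and (447,170). The board at top (437,180) looks lower and longer, so it should be the wide one. I'll check this with measured heights and one crop.

```bash
python3 - <<'E'
import cv2,numpy as np,pickle
c=pickle.load(open("top.pkl","rb"));E=c["extrinsics"];d=c["depth"];f=c["frame"]
v,u=np.mgrid[:400,:640]
P=np.stack([(u-c["cx"])/c["fx"]*d,(v-c["cy"])/c["fy"]*d,d],-1)@E[:3,:3].T+E[:3,3]
hsv=cv2.cvtColor(f,cv2.COLOR_BGR2HSV)
for n,(a,b,x,y) in dict(A=(400,470,95,235),B=(215,270,110,210)).items():
    m=np.zeros(d.shape,bool);m[x:y,a:b]=1;m&=d>0
    zt=np.percentile(P[m][:,2],99.5);print(n,"top z",zt)
    for nm,mm in (("light",f[...,2]>120),("dark",f[...,2]<=120)):
        k=m&mm&(P[...,2]>(0.088 if n=="A" else .125))
        p=P[k]
        if len(p)<8: print(nm,len(p));continue
        r=cv2.minAreaRect(p[:,:2].astype(np.float32));print(nm,len(p),np.round(p[:,2].mean(),3),np.round(cv2.boxPoints(r),3).tolist())
a=cv2.resize(f[90:240,395:475],None,fx=4,fy=4,interpolation=2)
s=cv2.imread("pics/scene0.png")[150:290,160:260]; s=cv2.resize(s,None,fx=4,fy=4)
W=np.zeros((600,730,3),np.uint8);W[:600,:320]=a;W[:560,330:730]=s;cv2.imwrite("pics/crop.png",W)
E
```

```text
A top z 0.10251639232828268
light 306 0.099 [[0.4779999852180481, -0.2199999988079071], [0.6240000128746033, -0.22200000286102295], [0.6240000128746033, -0.21199999749660492], [0.4779999852180481, -0.20999999344348907]]
dark 793 0.098 [[0.3930000066757202, -0.2529999911785126], [0.6230000257492065, -0.25999999046325684], [0.625, -0.210999995470047], [0.39399999380111694, -0.20399999618530273]]
B top z 0.16236587658951646
light 237 0.14 [[0.4860000014305115, 0.16099999845027924], [0.6050000190734863, 0.1599999964237213], [0.6050000190734863, 0.18799999356269836], [0.4869999885559082, 0.1889999955892563]]
dark 711 0.15 [[0.44600000977516174, 0.1860000044107437], [0.44600000977516174, 0.15700000524520874], [0.6050000190734863, 0.1599999964237213], [0.6050000190734863, 0.1899999976158142]]
```

View pics/crop.png

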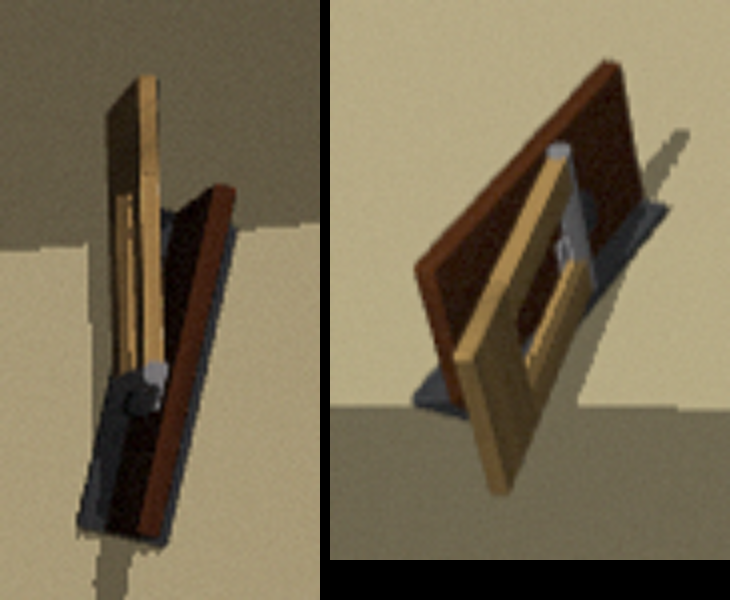

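The crop shows the low brown board (top z 0.10). Its panel top edge runs from top px (432,224) to (452,137), with the light leg on its left side ending at (431,109). That makes it the wide board. Board B (top z 0.16) is the tall, narrow one. The hinge is near (0.475,-0.218) and the leg now points along about +x (about 0.25 rad open). I'll approach at height on the front side with the fingers shut.

```bash
python3 -m handwheel '[[[-1,42.5,-5.8,0,0,0,0],[-1,42.5,-5.8,0,0,0,0],[-1,42.5,-5.8,0,0,0,0],[-1,42.5,-5.8,0,0,0,0],[-1,42.5,-5.8,0,0,0,0],[-1,42.5,-5.8,0,0,0,0],[-1,42.5,-5.8,0,0,0,0],[-1,42.5,-5.8,0,0,0,0],[-1,42.5,-5.8,0,0,0,0],[-1,42.5,-5.8,0,0,0,0]]]'
```

```text
time_s: 1.35
eef_pos: [0.6042, -0.2866, 0.1912]
eef_rot: [-0.0, 0.976, 0.218, -0.0]
wrist_force: [0.2, -0.5, 0.1]
opening: -0.0
grasp_force: 0.0
```

```bash
python3 -m handwheel '[[[-1,0,0,4,0,0,0],[-1,0,0,8,0,0,0],[-1,0,0,11,0,0,0],[-1,0,0,13.3,0,0,0],[-1,0,0,13.3,0,0,0],[-1,0,0,13.3,0,0,0]]]'; python3 - <<'E'
from bench import camera
import cv2,numpy as np
a=camera("top")["frame"][80:240,340:500];b=camera("scene")["frame"][100:300,120:320]
cv2.imwrite("pics/c1.png",np.hstack([cv2.resize(a,(390,390)),cv2.resize(b,(390,390))]))
import numpy as np
R=np.array([[.904,.4276],[.4276,-.904]])
for p in [(.6045,-.240),(.6042,-.1942),(.5882,-.1513),(.5671,-.1241),(.5493,-.1095),(.5356,-.1012),(.5258,-.0966)]:
    print(np.round(R@(np.array(p)-[.6042,-.2866])*100,1))
E
```

```text
time_s: 2.1
eef_pos: [0.6055, -0.2868, 0.0598]
eef_rot: [0.001, 0.976, 0.219, 0.001]
wrist_force: [0.4, -0.1, 0.7]
opening: 0.002
grasp_force: 0.0
[ 2.  -4.2]
[ 4.  -8.4]
[  4.3 -12.9]
[  3.6 -16.3]
[  2.6 -18.4]
[  1.7 -19.7]
[  1.  -20.5]
```

View pics/c1.png

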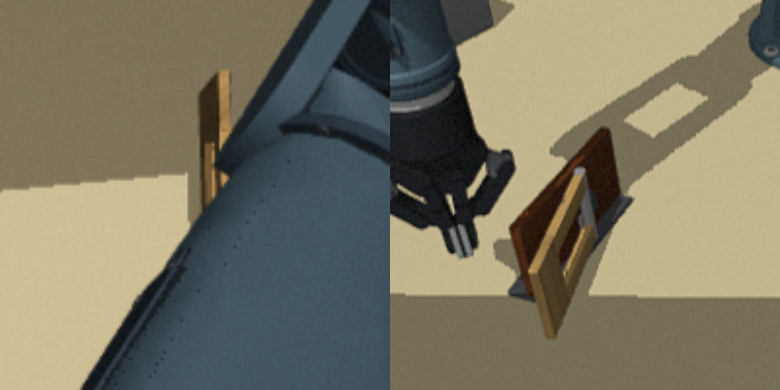

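The right half shows the shut fingertips at (460,255) on the front side, beyond the board's +x edge, with the leg's plank clear in front of them. I'll raise the tool 1 cm so the knuckles clear the leg top, then push along the arc.

```bash
python3 -m handwheel '[[[-1,1,-2,-1,0,0,0],[-1,2,-4.2,-1,0,0,0],[-1,3,-6.3,-1,0,0,0],[-1,4,-8.4,-1,0,0,0],[-1,4.2,-10.6,-1,0,0,0],[-1,4.3,-12.9,-1,0,0,0],[-1,4,-14.6,-1,0,0,0],[-1,3.6,-16.3,-1,0,0,0],[-1,3.2,-17.3,-1,0,0,0],[-1,2.6,-18.4,-1,0,0,0]]]'; python3 - <<'E'
from bench import camera
import cv2
cv2.imwrite("pics/c2.png",cv2.resize(camera("scene")["frame"][80:320,120:440],(640,480)))
E
```

```text
time_s: 3.45
eef_pos: [0.5497, -0.1081, 0.0686]
eef_rot: [0.0, 0.976, 0.219, 0.0]
wrist_force: [-0.1, -1.3, -0.2]
opening: -0.002
grasp_force: 0.0
```

View pics/c2.png

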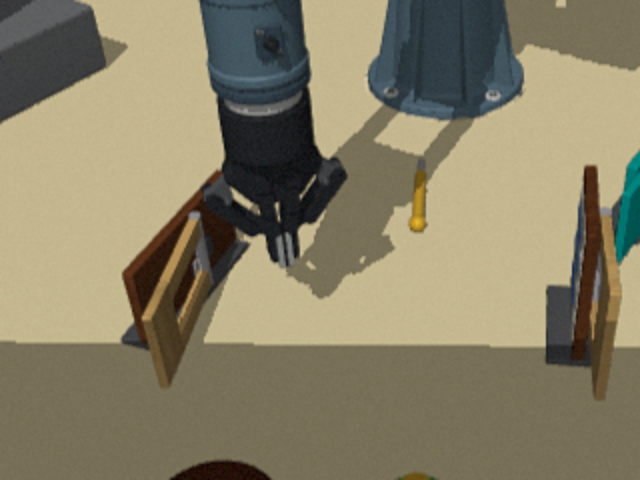

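The leg has not moved: its end is still at full-image (202,270). The fingertips show at (263,211), and that ray fits a tip height of about 0.10 rather than the reported 0.069, so they seem to have passed over the leg. I'll check with the depth image.

```bash
python3 - <<'E'
from bench import camera,status
import numpy as np
c=camera("scene");E=c["extrinsics"];d=c["depth"]
v,u=np.mgrid[:400,:640]
P=np.stack([(u-c["cx"])/c["fx"]*d,(v-c["cy"])/c["fy"]*d,d],-1)@E[:3,:3].T+E[:3,3]
for r in range(190,220,2): print(r,[np.round(P[r,k],3).tolist() for k in (258,261,264,267)])
print("table",P[230,300],P[180,400]); o=status.get_obs();print(o["eef_pos"],o["q"],o["opening"])
E
```

```text
190 [[0.56, -0.107, 0.164], [0.544, -0.106, 0.151], [0.556, -0.097, 0.161], [0.553, -0.093, 0.159]]
192 [[0.563, -0.106, 0.161], [0.544, -0.106, 0.147], [0.556, -0.097, 0.157], [0.554, -0.093, 0.155]]
194 [[0.56, -0.108, 0.155], [0.549, -0.106, 0.146], [0.556, -0.098, 0.152], [0.556, -0.092, 0.152]]
196 [[0.564, -0.107, 0.153], [0.554, -0.104, 0.146], [0.556, -0.099, 0.147], [0.55, -0.095, 0.143]]
198 [[0.555, -0.11, 0.141], [0.558, -0.104, 0.144], [0.556, -0.099, 0.143], [0.549, -0.095, 0.138]]
200 [[0.557, -0.11, 0.138], [0.559, -0.104, 0.14], [0.556, -0.099, 0.138], [0.55, -0.096, 0.134]]
202 [[0.558, -0.11, 0.135], [0.558, -0.105, 0.135], [0.556, -0.1, 0.133], [0.55, -0.096, 0.129]]
204 [[0.555, -0.112, 0.127], [0.558, -0.105, 0.13], [0.556, -0.1, 0.129], [0.55, -0.096, 0.125]]
206 [[0.556, -0.112, 0.123], [0.56, -0.105, 0.128], [0.556, -0.101, 0.124], [0.553, -0.096, 0.122]]
208 [[0.559, -0.112, 0.121], [0.558, -0.106, 0.12], [0.556, -0.101, 0.119], [0.555, -0.096, 0.119]]
210 [[0.558, -0.112, 0.115], [0.559, -0.106, 0.117], [0.558, -0.101, 0.117], [0.554, -0.097, 0.114]]
212 [[1.199, 0.085, 0.661], [0.559, -0.107, 0.112], [0.556, -0.102, 0.11], [0.425, -0.134, -0.002]]
214 [[0.435, -0.151, 0.0], [0.436, -0.145, 0.001], [0.434, -0.138, -0.0], [0.434, -0.132, 0.0]]
216 [[0.441, -0.15, -0.001], [0.443, -0.143, 0.001], [0.442, -0.137, 0.001], [0.439, -0.131, -0.001]]
218 [[0.448, -0.149, -0.0], [0.447, -0.142, -0.0], [0.449, -0.135, 0.001], [0.448, -0.129, 0.001]]
table [ 0.47812679 -0.05280496 -0.00097867] [0.28670924 0.15821298 0.0007104 ]
[ 0.54897039 -0.10760558  0.06823341] [-4.05742381e-01  2.89487000e-01  1.74440843e+00  3.14545507e-05
  1.10862153e+00  7.23149741e-01] 0.0033899174808436298
```

Depth puts the fingertips at z≈0.108 while the state says 0.068, and the table reads z=0 correctly. The reported TCP height is therefore about 40 mm too low, and x and y agree. I'll correct for this by going back over the leg at a safe height, descending on the front side and checking the tip height by camera.

```bash
python3 -m handwheel '[[[-1,0,0,-4,0,0,0],[-1,-0.8,5,-4,0,0,0],[-1,-1.6,10,-4,0,0,0],[-1,-2.2,15,-4,0,0,0],[-1,-2.6,18.4,-4,0,0,0],[-1,-2.6,18.4,-4,0,0,0],[-1,-2.6,18.4,0,0,0,0],[-1,-2.6,18.4,2.5,0,0,0],[-1,-2.6,18.4,4.4,0,0,0],[-1,-2.6,18.4,4.4,0,0,0]]]'; python3 - <<'E'
from bench import camera
import cv2,numpy as np
c=camera("scene");E=c["extrinsics"];d=c["depth"];f=c["frame"]
v,u=np.mgrid[:400,:640]
P=np.stack([(u-c["cx"])/c["fx"]*d,(v-c["cy"])/c["fy"]*d,d],-1)@E[:3,:3].T+E[:3,3]
m=(abs(P[...,0]-.61)<.03)&(abs(P[...,1]+.287)<.03)&(P[...,2]>.02)
p=P[m];print(len(p),np.sort(p[:,2])[:12].round(3),p[p[:,2]<.1].mean(0))
cv2.imwrite("pics/c3.png",cv2.resize(f[100:300,100:340],(600,500)))
E
```

```text
time_s: 4.8
eef_pos: [0.6041, -0.2844, 0.0227]
eef_rot: [-0.001, 0.976, 0.219, -0.001]
wrist_force: [1.1, 0.2, -0.3]
opening: 0.001
grasp_force: 0.0
4097 [0.064 0.064 0.065 0.065 0.066 0.066 0.067 0.067 0.067 0.067 0.068 0.068] [ 0.61088188 -0.27980144  0.08383274]
```

View pics/c3.png

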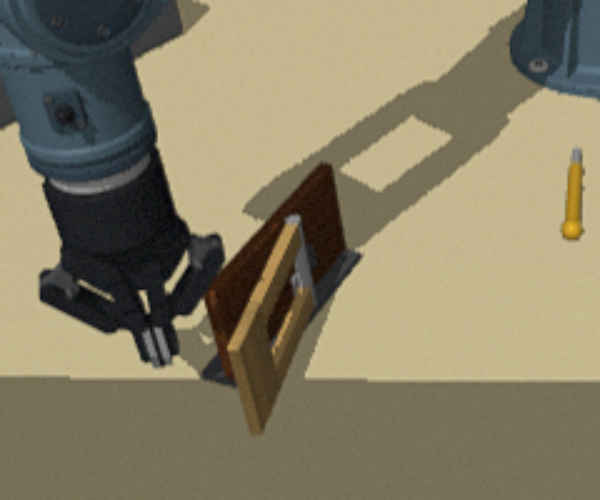

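The tips, at crop (157,362), are now really at z≈0.063, beside the plank and on its front side. I'll push along the arc.

```bash
python3 -m handwheel '[[[-1,1,-2,0,0,0,0],[-1,2,-4.2,0,0,0,0],[-1,3,-6.3,0,0,0,0],[-1,4,-8.4,0,0,0,0],[-1,4.2,-10.6,0,0,0,0],[-1,4.3,-12.9,0,0,0,0],[-1,4,-14.6,0,0,0,0],[-1,3.6,-16.3,0,0,0,0],[-1,3.2,-17.3,0,0,0,0],[-1,2.6,-18.4,0,0,0,0]]]'; python3 - <<'E'
from bench import camera
import cv2
cv2.imwrite("pics/c4.png",cv2.resize(camera("scene")["frame"][80:320,120:440],(640,480)))
E
```

```text
time_s: 6.1
eef_pos: [0.5498, -0.1081, 0.0245]
eef_rot: [0.0, 0.976, 0.219, 0.0]
wrist_force: [0.8, -0.1, -0.6]
opening: 0.005
grasp_force: 0.2
```

View pics/c4.png

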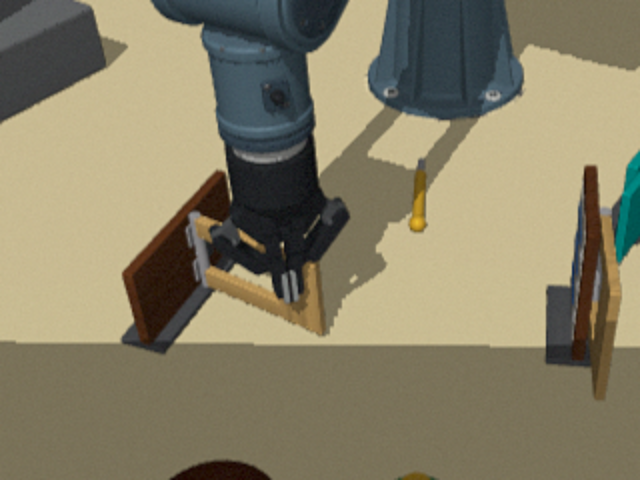

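The leg is following: it swings out from the hinge at (195,235) to its free end at (320,325), about 65° world angle of the 77° needed. I'll finish gently, watching the force.

```bash
python3 -m handwheel '[[[-1,-0.5,-0.7,0,0,0,0],[-1,-0.9,-1.3,0,0,0,0],[-1,-1.3,-1.7,0,0,0,0],[-1,-1.6,-2.1,0,0,0,0],[-1,-1.6,-2.1,0,0,0,0]]]'
```

```text
time_s: 6.78
eef_pos: [0.5266, -0.0961, 0.0245]
eef_rot: [0.0, 0.976, 0.219, 0.0]
wrist_force: [0.3, 0.3, -0.1]
opening: -0.002
grasp_force: 0.0
```

```bash
python3 -m handwheel '[[[-1,-0.2,-0.2,0,0,0,0],[-1,-0.3,-0.25,0,0,0,0],[-1,-0.4,-0.3,0,0,0,0],[-1,-0.4,-0.3,0,0,0,0]]]'
```

```text
time_s: 7.28
eef_pos: [0.5261, -0.0961, 0.0251]
eef_rot: [0.002, 0.976, 0.219, 0.004]
wrist_force: [16.0, -0.9, -11.0]
opening: 0.004
grasp_force: 7.6
```

```bash
python3 -m handwheel '[[[-1,-0.1,-0.1,0,0,0,0],[-1,-0.25,-0.2,0,0,0,0],[-1,-0.25,-0.2,0,0,0,0]]]'
```

```text
time_s: 7.65
eef_pos: [0.5261, -0.0962, 0.0255]
eef_rot: [0.003, 0.976, 0.218, 0.007]
wrist_force: [26.5, -2.7, -20.8]
opening: -0.002
grasp_force: 13.1
```

The force rises at the stop (16 N, then 26 N) with no further motion, so the leg is fully open. I'll back away square to the leg, then go up.

```bash
python3 -m handwheel '[[[-1,1,0.8,0,0,0,0],[-1,3,2.4,0,0,0,0],[-1,5.5,4.3,0,0,0,0],[-1,5.5,4.3,0,0,0,0],[-1,5.5,4.3,-5,0,0,0],[-1,5.5,4.3,-10,0,0,0],[-1,5.5,4.3,-15,0,0,0],[-1,8,8,-15,0,0,0],[-1,8,12,-15,0,0,0],[-1,8,12,-15,0,0,0]]]'; python3 - <<'E'
from bench import camera
import cv2,numpy as np
t=camera("top")["frame"][80:260,200:500];s=camera("scene")["frame"][130:310,150:450]
cv2.imwrite("pics/c5.png",cv2.resize(np.vstack([t,s]),None,fx=1.6,fy=1.6))
E
```

```text
time_s: 8.9
eef_pos: [0.6417, -0.1705, 0.1735]
eef_rot: [-0.0, 0.976, 0.218, -0.001]
wrist_force: [0.0, 1.1, 0.5]
opening: 0.003
grasp_force: 0.0
```

View pics/c5.png

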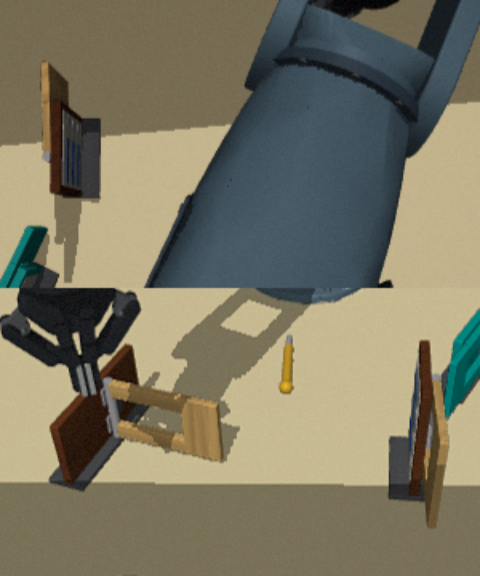

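The leg stands out from the wide board's back, with its plank at (202,430). The narrow leg at (437,450) has not moved, and the gripper is clear. I'll check the angle once and hand in if it's right.

```bash
python3 - <<'E'
from bench import camera,ctrl,status
import numpy as np,cv2
c=camera("scene");E=c["extrinsics"];d=c["depth"]
v,u=np.mgrid[:400,:640]
P=np.stack([(u-c["cx"])/c["fx"]*d,(v-c["cy"])/c["fy"]*d,d],-1)@E[:3,:3].T+E[:3,3]
m=(P[...,2]>.02)&(P[...,2]<.09)&(P[...,1]>-.19)&(P[...,1]<-.03)&(abs(P[...,0]-.5)<.06)
vx,vy,x,y=cv2.fitLine(P[m][:,:2].astype(np.float32),cv2.DIST_HUBER,0,.01,.01).ravel()
a=np.degrees(np.arctan2(vy,vx))%180;print(m.sum(),a,"joint deg",a+13.3,P[m][:,1].max())
if a+13.3>84: print(ctrl.hand_in())
E
```

```text
1055 75.6843 joint deg 88.98431 -0.06910929442846765
the job is handed in; nothing more can be done
None
```

The wide board's leg is open against its stop (measured at about 89°), the narrow board's leg was left alone, the gripper is clear, and the job is handed in; a first push passed over the leg because the reported tool height reads about 40 mm low, and the second, corrected push opened it.

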